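# Let off the lathe's spindle brake

### The arm

A 6-joint arm with a two-finger parallel gripper is mounted at the origin on the work surface. World frame = base frame: x ahead of the robot, y to its left, z up, the work surface at z = 0. Lengths are in m, angles in rad, forces in N, time in s.
With the tool pointing down it reaches from about 0.375 to 0.975 m from the base axis. Payload 3.8 kg.
Tool frame: the origin (TCP) lies at the very end of the fingers, on their centre line; the grasp point (between the pads) lies 19 mm behind it; z points along the fingers, y is the direction in which the jaws open and shut (so a half turn about z gives the same grasp; the last joint's range is limited). The gripper opens to 85 mm and grips with 20 to 120 N. Pads are 22 mm wide; open, the fingers measure 114 mm over their backs; the gripper's body (76 mm by 85 mm) begins 54 mm behind the grasp point. The pads swing forward as they close: fully open they stand 13 mm farther back than shut.
Start: joints at [1.213, 0.264, 1.604, -0, 1.274, -0.037], TCP at [0.213, 0.641, 0.231] pointing down, gripper open.
Joint ranges: [-2.63, 2.63], [-0.94, 2.18], [0.31, 2.57], [-1.31, 4.45], [0, 2.66], [-2.55, 2.55]. Speed limits (rad/s): [2.57, 2.57, 3.14, 3.14, 3.14, 3.14].

### API

Orientations are given as a rotation vector (axis times angle).
In Python, from workcell import status, read_camera, camera_info, order gives the robot as it stands.
- The arm moves only by the tool move_arm, never from a script. Its argument "deltas" is a list of rows, each a list of 3 entries, a list of its own where there are three numbers: the turn, a rotation vector about the world's x, y, z as a fraction of full scale, then the shift along the world's x, y, z as a fraction of full scale, then the closure, from -1 (fully open) to 1 (shut), so that 0 is half open. A call has 1 to 20 rows; each row is the pose to reach, as a shift and turn from the pose commanded when the call began; what a row does not reach only later rows make up. Full scale, the value 1, is 0.1 m for a shift and pi/2 rad for a turn. A row lasts 1/8 s, in which the tool goes at most 62.5 mm and 10.7 degrees, less where a joint would pass 70% of its speed; a pose out of reach is approached as far as the arm can. A call with a number of a shift or a turn outside -1 to 1 is refused whole. A call with a gripper value outside its range is refused whole. The fingers move at their own pace and stop on an object; "grip_force" is the grip in N (left out, the last holds). Time passes only in rows, so rows that repeat a pose let the fingers close. It gives the time, the measured TCP pose, the force and the opening at its end, in the units of the state.
- status.read_state(): the state, without advancing time (a new reading comes with each control period).
- read_camera(name): name is "scene" or "top" or "wrist"; returns (picture, depth): 400x640x3 uint8, red, green, blue; 400x640 float32, m along the optical axis (not along the pixel's ray), 0 where there is no reading.
- camera_info(name): a dict with "K" (3x3 intrinsics, pixels), "D" ([k1, k2, p1, p2, k3] as OpenCV has them; the pictures are not rectified), "R" (3x3) and "t" (3): a world point X has camera coordinates R X + t. Camera axes: x right, y down, z forward; pixel columns grow to the right and rows downward; lengths in m; the calibration is good to about 2 mm. A picture is of the moment at which its call begins: read the wrist's pose just before it. camera_info takes no time and is no camera call; for the wrist camera it gives the pose at the moment of the call.
- order.finish_job(): hands the job in, once; it reports no verdict.
The state is a dict: "time": time; "q": joint angles; "joint_vel": joint speeds; "joint_torque": joint torques, N m; "tool_pos": TCP position; "tcp_rot": TCP orientation; "wrist_force": force on the tool from outside, world axes, zero at the start; "torque": the same for the moment, N m; "width": opening from 0.0 (shut) to 1.0 (fully open).
Only numpy, scipy, OpenCV 4.12 (cv2) and the standard library are available. Lean on these libraries where they do the work, as an engineer would, in place of code of your own. Each camera call takes 0.05 s, during which the arm holds its last target. There are 200 camera calls.

### The job

The wood lathe's spindle brake is on: its lever stands raised, held up by a ratchet pawl. With a fingertip press down the pawl's thumb plate to free the pawl from the teeth, keep it pressed and push the lever down all the way to its bottom stop, then let go so that the pawl springs back. Do not pull the lever up or force it against the teeth, and leave the bowl, the wax tin and the gouge where they are.

Things in the scene. Friction and masses are not known exactly. Their poses are not given: they have to be found in the camera images.
- lathe: Fixed wood-lathe head on the bench: grey cast headstock 180 x 220 x 250 mm tall, with chuck and a big wooden bowl blank. Origin on the bench (z = 0) straight under the brake lever's pivot. -x is the way the lever points, seen from above; the lever swings in the plane y = 0; the headstock stands to its +y side (y over 60 mm, x from -105 to 140 mm).
- lever_pivot (a point): Axis of the brake lever, 140 mm above the bench, fixed to the lathe (axes as lathe; the lever turns about y). A fixed 8 mm steel quadrant with 5 mm saw teeth on its rim, 100 mm in radius, is centred here, inside the lever's forked root.
- lever (a joint): Brake lever: flat steel bar with a turned wooden grip, 309 mm long from the pivot (grip 29 mm thick, from 222 mm on). rad, grows downward: 0 = 35 degrees above horizontal, bottom stop (a rubber buffer) 0.95; starts at 0.10 to 0.40. Stays where left; 5 to 8 N down at the thumb plate moves it. The ratchet lets it rise but blocks it going down (after up to 0.08 rad slack) unless the pawl is pressed.
- pawl (a joint): Ratchet pawl, pivoted on the lever 111 mm from the lever's pivot. rad, grows as its thumb plate is pressed towards the lever: near 0 = nose down between the teeth, up to 0.10 = nose resting on a tooth, above 0.12 = clear of the teeth, stop at 0.16. Sprung: 3 to 5 N at the plate takes it to its stop; more push on the plate then pushes the lever down.
- thumb_plate (a point): Centre of the top face of the pawl's thumb plate: ridged steel, 36 mm along the lever, 28 mm wide, 5 mm thick, over the lever's bar just before the wooden grip; 195 mm from the lever's pivot along the lever and, at pawl 0, 31 mm above its centre line. Pressed, it sinks 13 mm towards the bar; it moves with the lever on an arc about the pivot. z is square to the plate, x along it to the pivot.
- lever_grip (a point): Top of the lever's wooden grip at the middle of its length, 265 mm from the pivot.
- bowl: Loose turned wooden bowl, 110 mm across, 50 mm high, origin under its centre; 110 mm or more to the -y side of the lever's plane. Not to be moved.
- wax_tin: Loose flat round metal tin, 80 mm across, 45 mm high, origin under its centre; 100 mm or more to the +y side of the lever's plane. Not to be moved.
- gouge: Loose turning gouge lying on the bench, 445 mm long, wooden handle 36 mm thick, origin on the bench under its middle, blade to its +x. Not to be moved.

How it is judged:
By the outcome, as a careful person would: the job done as asked, in the order asked, and still so for the second after the job is handed in, with the robot touching nothing.
It also fails if it takes over 38 s, if anything falls off the work surface, if the arm or the gripper's body presses on something with over 40 N, if the wrist force passes 120 N, or if a joint passes its speed limit or range.

## Working session

There is one attempt and no reset: what is moved stays moved. The work goes in short steps, Python scripts to look and compute and a tool call to move; the robot and the scene stay as the last step left them, time stands still between calls to the robot, and variables do not carry over. Pictures are saved under pics/ and viewed, about 8 in all and at most 12, crops included, and the job is handed in when it is done.

Besides the shell and the picture viewer there is one more tool, called by a JSON object that holds its "fn" and its "kwargs". move_arm: Moves the arm, as the interface text tells. Its arguments: {"type":"object","properties":{"deltas":{"type":"array","items":{"type":"array"}},"grip_force":{"type":"number"}},"required":["deltas"]}

```bash
mkdir -p pics; cat > h.py <<'E'
import numpy as np, cv2
from workcell import status, read_camera, camera_info, order
def snap(n,tag):
    i=camera_info(n); p,d=read_camera(n); cv2.imwrite(f'pics/{tag}.png',p[:,:,::-1]); np.savez(f'{tag}.npz',p=p,d=d,**{k:np.array(i[k]) for k in 'KDRt'})
def pts(tag,uv=None):
    z=np.load(f'{tag}.npz'); d=z['d']
    if uv is None:
        v,u=np.mgrid[0:400,0:640]; uv=np.c_[u.ravel(),v.ravel()]
    uv=np.array(uv); n=cv2.undistortPoints(uv.reshape(-1,1,2).astype(float),z['K'],z['D']).reshape(-1,2)
    dd=d[uv[:,1],uv[:,0]][:,None]
    X=(np.c_[n,np.ones(len(n))]*dd-z['t'])@z['R']
    X[dd[:,0]==0]=np.nan
    return X
E
python3 -c "
from h import *
snap('scene','s1');snap('top','t1');print(status.read_state())
a=cv2.imread('pics/s1.png');b=cv2.imread('pics/t1.png')
cv2.imwrite('pics/both.png',cv2.resize(np.vstack([a,b]),(480,600)))"
```

```text
{'time': 0.1, 'q': array([ 1.21309057e+00,  2.64693197e-01,  1.60527287e+00, -2.01158109e-05,
        1.27370026e+00, -3.68942851e-02]), 'joint_vel': array([ 0.00036237, -0.00292974, -0.00231053,  0.00210377, -0.00095775,
       -0.00132837]), 'joint_torque': array([ 6.44682514e-04, -5.16713011e+01, -3.68588555e+01, -1.60724917e-04,
        6.42051600e-03, -2.51876514e-05]), 'tool_pos': array([0.21261926, 0.63992459, 0.23005703]), 'tcp_rot': array([-0.50169991, -3.10087987,  0.00319965]), 'wrist_force': array([ 0.21057798, -0.10209376,  0.42399924]), 'torque': array([-0.01157111,  0.04838711,  0.01976802]), 'width': 0.9996031488245791}
```

View pics/s1.png

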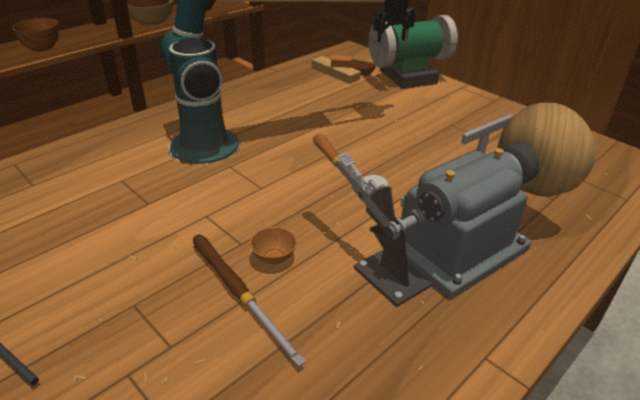

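View pics/t1.png

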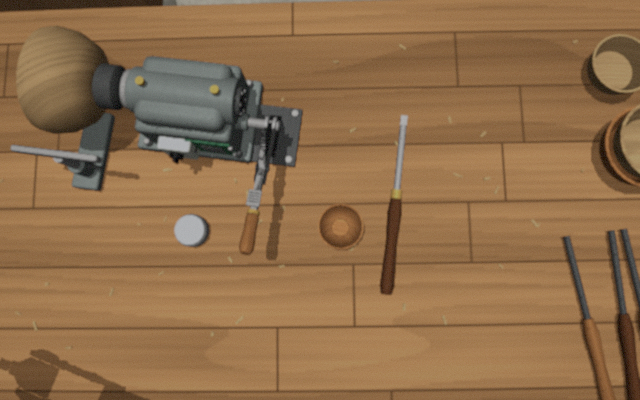

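The scene view shows the lever rising from the lathe's dark base plate, with the thumb plate at about (345,160). In the top view the plate is at about (254,198), the grip runs (251,212) to (246,250), and the pivot is near (268,125).

```bash
python3 -c "
from h import *
print(np.round(pts('t1',[(255,194),(254,198),(253,203),(250,225),(248,235),(247,245),(263,160),(340,228),(190,230),(292,113),(289,160)]),4))
print(camera_info('top')['t'],camera_info('top')['R'])
for tag,c,r in(('t1',(200,300),(90,260)),):
  p=cv2.imread('pics/t1.png')[90:260,190:330]; p=cv2.resize(p,None,fx=3.5,fy=3.5,interpolation=3)
q=cv2.imread('pics/s1.png')[120:305,290:440]; q=cv2.resize(q,None,fx=3.2,fy=3.2,interpolation=3)
h=595; o=np.zeros((h,490+480,3),np.uint8); o[:,:490]=p[:h]; o[:592,490:970]=q
cv2.imwrite('pics/crop.png',cv2.resize(o,(800,490)))"
```

```text
[[ 0.6011  0.0059  0.2229]
 [ 0.5922  0.0074  0.2268]
 [ 0.5815  0.0089  0.2303]
 [ 0.537   0.0163  0.2206]
 [ 0.5159  0.0187  0.231 ]
 [ 0.4954  0.0195  0.2383]
 [ 0.6772 -0.0078  0.2012]
 [ 0.5428 -0.174   0.0117]
 [ 0.5401  0.1874  0.0502]
 [ 0.8325 -0.0584  0.0279]
 [ 0.7129 -0.0501  0.0239]]
[-0.10674305  0.63494677  1.19148568] [[-0.01206804 -0.99961638 -0.02492883]
 [-0.98958441  0.01551599 -0.14311515]
 [ 0.14344705  0.02294206 -0.98939204]]
```

View pics/crop.png

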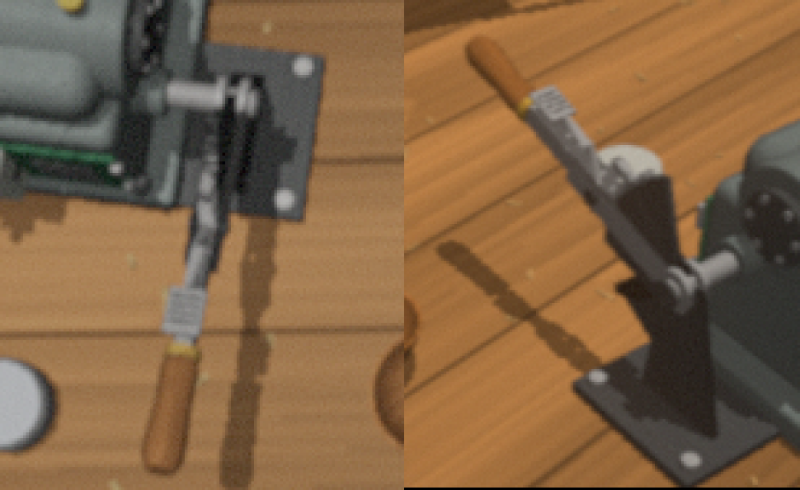

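```bash
python3 -c "
from h import *
for t in('t1','s1'):
  X=pts(t); p=np.load(t+'.npz')['p'].reshape(-1,3).astype(int)
  m=(X[:,0]>.45)&(X[:,0]<.66)&(abs(X[:,1])<.06)&(X[:,2]>.15)
  g=X[m&(p[:,0]-p[:,2]>35)]; s=X[m&(p[:,0]-p[:,2]<25)]
  s=s[s[:,0]<.66]
  print(t,len(g),len(s))
  for a,b in((.47,.49),(.49,.51),(.51,.53),(.53,.55),(.55,.57)):
    q=g[(g[:,0]>a)&(g[:,0]<b)]
    if len(q): print('grip',np.median(q,0).round(4),np.percentile(q[:,2],90).round(4),q[:,1].min().round(4),q[:,1].max().round(4))
  for a in np.arange(.56,.66,.01):
    q=s[(s[:,0]>a)&(s[:,0]<a+.01)]
    if len(q): print('steel',np.median(q,0).round(4),np.percentile(q[:,2],90).round(4),q[:,1].min().round(4),q[:,1].max().round(4),len(q))
"
```

```text
t1 655 416
grip [0.4854 0.022  0.2342] 0.2385 0.0086 0.0374
grip [0.4998 0.0199 0.2344] 0.2387 0.0068 0.0381
grip [0.5201 0.0178 0.2276] 0.2329 0.0061 0.035
grip [0.5403 0.0141 0.2213] 0.2259 0.0019 0.03
grip [0.5601 0.0118 0.2152] 0.2209 -0.0006 0.0284
steel [0.5775 0.0075 0.2144] 0.2307 -0.0029 0.0237 41
steel [0.5855 0.0092 0.2287] 0.2314 -0.003 0.0236 57
steel [0.5943 0.0087 0.2266] 0.2286 -0.0052 0.0219 62
steel [0.6051 0.0081 0.2231] 0.2253 -0.0049 0.0209 57
steel [0.6151 0.0026 0.2165] 0.2197 -0.0013 0.0168 30
steel [0.6255 0.001  0.2131] 0.2151 -0.004 0.0076 34
steel [ 0.635  -0.0011  0.1955] 0.2129 -0.0101 0.0105 47
steel [ 0.6447 -0.0024  0.1927] 0.2071 -0.0109 0.0108 46
steel [ 0.6551 -0.0046  0.19  ] 0.1966 -0.0141 0.0091 42
s1 454 510
grip [0.4843 0.012  0.231 ] 0.2353 0.0052 0.0258
grip [0.4999 0.0107 0.2301] 0.2364 0.0029 0.0326
grip [0.5196 0.0092 0.2233] 0.2303 0.0009 0.0276
grip [0.5395 0.0066 0.2177] 0.2221 -0.0023 0.0237
grip [0.5581 0.0027 0.2106] 0.2168 -0.003 0.0235
steel [0.5692 0.0081 0.2064] 0.2064 0.0081 0.0081 1
steel [0.5768 0.0029 0.2029] 0.2258 -0.0041 0.0126 24
steel [0.5859 0.0018 0.2227] 0.2278 -0.0076 0.0188 60
steel [0.5956 0.0018 0.2205] 0.2244 -0.0088 0.0173 69
steel [ 6.051e-01 -2.000e-04  2.169e-01] 0.2215 -0.0106 0.0173 69
steel [ 0.6148 -0.0009  0.1983] 0.2174 -0.0056 0.0112 57
steel [ 0.6246 -0.0012  0.1954] 0.2125 -0.0072 0.0072 56
steel [ 0.6356 -0.0038  0.193 ] 0.2085 -0.0142 0.0039 42
steel [ 0.6456 -0.0071  0.1911] 0.205 -0.0163 0.0105 70
steel [ 0.6545 -0.0065  0.1864] 0.1955 -0.0184 0.01 62
```

{"fn": "move_arm", "kwargs": {"deltas": [[[0,0,0.06],[0.2,-0.33,0.3],1],[[0,0,0.125],[0.4,-0.66,0.6],1],[[0,0,0.125],[0.6,-1,0.6],1],[[0,0,0.125],[0.6,-1,0.6],1]]}}

```text
time: 0.6
tool_pos: [0.274, 0.5387, 0.2916]
tcp_rot: [0.2, 3.135, -0.0]
wrist_force: [-0.7, -0.1, -0.9]
width: 0.142
```

{"fn": "move_arm", "kwargs": {"deltas": [[[0,0,0],[0.3,-0.5,0],1],[[0,0,0],[0.6,-1,0],1],[[0,0,0],[0.6,-1,0],1]]}}

```text
time: 0.98
tool_pos: [0.3339, 0.4384, 0.2905]
tcp_rot: [-0.201, -3.135, 0.002]
wrist_force: [-0.4, 1.7, 0.5]
width: -0.004
```

{"fn": "move_arm", "kwargs": {"deltas": [[[0,0,0],[0.3,-0.5,0],1],[[0,0,0],[0.6,-1,0],1],[[0,0,0],[0.6,-1,0],1]]}}

```text
time: 1.35
tool_pos: [0.3939, 0.3392, 0.2908]
tcp_rot: [-0.201, -3.135, 0.001]
wrist_force: [-0.4, 0.6, 0.1]
width: 0.003
```

{"fn": "move_arm", "kwargs": {"deltas": [[[0,0,0],[0.3,-0.5,0],1],[[0,0,0],[0.6,-1,0],1],[[0,0,0],[0.6,-1,0],1]]}}

```text
time: 1.72
tool_pos: [0.454, 0.2397, 0.2908]
tcp_rot: [-0.201, -3.135, 0.0]
wrist_force: [-1.0, 1.0, -0.1]
width: -0.001
```

{"fn": "move_arm", "kwargs": {"deltas": [[[0,0,0],[0.3,-0.5,0],1],[[0,0,0],[0.6,-1,0],1],[[0,0,0],[0.6,-1,0],1]]}}

```text
time: 2.1
tool_pos: [0.514, 0.1403, 0.2908]
tcp_rot: [-0.2, -3.135, -0.0]
wrist_force: [-0.0, 1.5, -0.3]
width: 0.001
```

{"fn": "move_arm", "kwargs": {"deltas": [[[0,0,0],[0.4,-0.5,0],1],[[0,0,0],[0.8,-1,0],1],[[0,0,0],[0.8,-1,0],1]]}}

```text
time: 2.48
tool_pos: [0.5945, 0.0409, 0.2904]
tcp_rot: [-0.198, -3.135, -0.001]
wrist_force: [0.2, 0.5, 0.3]
width: -0.0
```

{"fn": "move_arm", "kwargs": {"deltas": [[[0,0,0],[0.01,-0.33,0],1],[[0,0,0],[0.01,-0.33,-0.3],1],[[0,0,0],[0.01,-0.33,-0.4],1],[[0,0,0],[0.01,-0.33,-0.4],1],[[0,0,0],[0.01,-0.33,-0.4],1]]}}

```text
time: 3.1
tool_pos: [0.5942, 0.0088, 0.2523]
tcp_rot: [0.193, 3.134, 0.001]
wrist_force: [0.4, 0.5, 0.6]
width: 0.0
```

```bash
python3 -c "
from h import *
snap('scene','s2');snap('top','t2');snap('wrist','w2');s=status.read_state();print(s['tool_pos'],s['wrist_force'],s['q'])
f=lambda n,a,b:cv2.resize(cv2.imread(n)[a:a+130,b:b+130],(400,400),interpolation=3)
w=cv2.resize(cv2.imread('pics/w2.png'),(320,200))
o=np.hstack([f('pics/s2.png',90,280),f('pics/t2.png',140,190)]); o=np.vstack([o,np.pad(w,((0,0),(0,480),(0,0)))])
cv2.imwrite('pics/c2.png',o)"
```

```text
[0.59442522 0.0079805  0.25252561] [ 0.4079855  -0.23431084 -1.48959783] [-2.85329018e-02  9.87544761e-02  1.75804678e+00  1.06874936e-04
  1.28286376e+00 -1.47532244e+00]
```

View pics/c2.png

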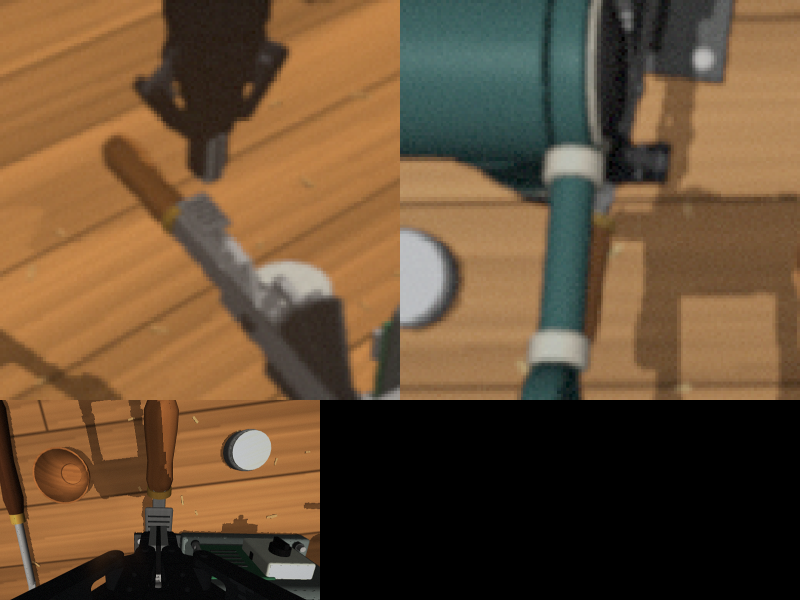

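Fingers are shut, about 28 mm above the plate. They are centred on it in the scene crop, near (205,175) over (203,215), and in the wrist view. Now pressing slowly.

{"fn": "move_arm", "kwargs": {"deltas": [[[0,0,0],[0,0,-0.12],1],[[0,0,0],[0,0,-0.22],1],[[0,0,0],[0,0,-0.25],1],[[0,0,0],[0,0,-0.28],1],[[0,0,0],[-0.01,0,-0.31],1],[[0,0,0],[-0.01,0,-0.31],1]]}}

```text
time: 4.0
tool_pos: [0.5929, 0.0076, 0.2203]
tcp_rot: [0.195, 3.135, 0.0]
wrist_force: [-0.6, -0.0, 2.1]
width: 0.0
```

{"fn": "move_arm", "kwargs": {"deltas": [[[0,0,0],[-0.01,0,-0.02],1],[[0,0,0],[-0.01,0,-0.04],1],[[0,0,0],[-0.02,0,-0.06],1],[[0,0,0],[-0.02,0,-0.06],1]]}}

```text
time: 4.5
tool_pos: [0.5906, 0.0077, 0.2141]
tcp_rot: [-0.195, -3.135, -0.0]
wrist_force: [-1.1, 0.0, 1.3]
width: -0.004
```

{"fn": "move_arm", "kwargs": {"deltas": [[[0,0,0],[0,0,-0.01],1],[[0,0,0],[0,0,-0.02],1],[[0,0,0],[0,0,-0.02],1]]}}

```text
time: 4.88
tool_pos: [0.5908, 0.0075, 0.2124]
tcp_rot: [-0.195, -3.135, 0.0]
wrist_force: [-2.4, 0.9, 3.8]
width: 0.005
```

{"fn": "move_arm", "kwargs": {"deltas": [[[0,0,0],[-0.005,0,-0.02],1],[[0,0,0],[-0.01,0,-0.04],1],[[0,0,0],[-0.01,0,-0.04],1]]}}

```text
time: 5.25
tool_pos: [0.5896, 0.0077, 0.2087]
tcp_rot: [-0.195, -3.135, -0.0]
wrist_force: [-2.0, 0.9, 5.5]
width: 0.002
```

```bash
python3 -c "
from h import *
snap('scene','s3');snap('wrist','w3');s=status.read_state();print(s['tool_pos'],s['wrist_force'])
X=pts('s3');X1=pts('s1')
p=np.load('s3.npz')['p'].reshape(-1,3).astype(int)
for Y in(X,X1):
  m=(Y[:,0]>.47)&(Y[:,0]<.57)&(abs(Y[:,1]-.012)<.03)&(Y[:,2]>.15)
  for a in(.48,.5,.52,.54):
    q=Y[m&(Y[:,0]>a)&(Y[:,0]<a+.02)]; print(np.percentile(q[:,2],[50,90]).round(4),end=' ')
  print()
cv2.imwrite('pics/c3.png',cv2.resize(cv2.imread('pics/s3.png')[110:240,280:420],None,fx=4,fy=4,interpolation=3))"
```

```text
[0.58960914 0.00766717 0.20863137] [-2.77290629  0.71843974  4.95528527]
[0.2246 0.2308] [0.2208 0.2266] [0.2149 0.2202] [0.2093 0.2159] 
[0.2322 0.2369] [0.2271 0.2325] [0.2199 0.2253] [0.2142 0.2191]
```

View pics/c3.png

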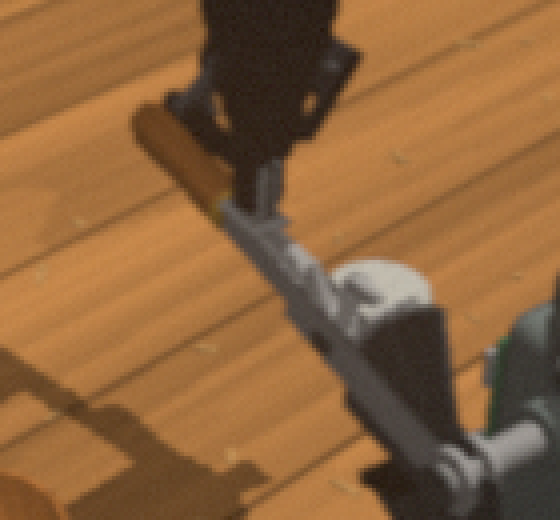

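```bash
python3 -c "
import numpy as np
f=lambda a,h=18:np.array([195*np.cos(a)-h*np.sin(a),195*np.sin(a)+h*np.cos(a)])
a0=np.radians(15.7)
for d in np.arange(15.7,-21,-1.8):
  e=f(np.radians(d))-f(a0); print(round(d,1),'xyz/100',(np.array([-.992*e[0],.125*e[0],e[1]])/100).round(3),'turn',np.round(np.array([-.125,-.992])*(15.7-d)/35*22/90,3))
"
```

```text
15.7 xyz/100 [-0.  0.  0.] turn [-0. -0.]
13.9 xyz/100 [-0.021  0.003 -0.058] turn [-0.002 -0.012]
12.1 xyz/100 [-0.04   0.005 -0.116] turn [-0.003 -0.025]
10.3 xyz/100 [-0.057  0.007 -0.175] turn [-0.005 -0.037]
8.5 xyz/100 [-0.073  0.009 -0.235] turn [-0.006 -0.05 ]
6.7 xyz/100 [-0.086  0.011 -0.295] turn [-0.008 -0.062]
4.9 xyz/100 [-0.098  0.012 -0.355] turn [-0.009 -0.075]
3.1 xyz/100 [-0.108  0.014 -0.416] turn [-0.011 -0.087]
1.3 xyz/100 [-0.116  0.015 -0.477] turn [-0.013 -0.1  ]
-0.5 xyz/100 [-0.122  0.015 -0.538] turn [-0.014 -0.112]
-2.3 xyz/100 [-0.126  0.016 -0.599] turn [-0.016 -0.125]
-4.1 xyz/100 [-0.128  0.016 -0.661] turn [-0.017 -0.137]
-5.9 xyz/100 [-0.129  0.016 -0.722] turn [-0.019 -0.15 ]
-7.7 xyz/100 [-0.127  0.016 -0.784] turn [-0.02  -0.162]
-9.5 xyz/100 [-0.123  0.016 -0.845] turn [-0.022 -0.175]
-11.3 xyz/100 [-0.118  0.015 -0.907] turn [-0.024 -0.187]
-13.1 xyz/100 [-0.111  0.014 -0.968] turn [-0.025 -0.2  ]
-14.9 xyz/100 [-0.101  0.013 -1.028] turn [-0.027 -0.212]
-16.7 xyz/100 [-0.09   0.011 -1.089] turn [-0.028 -0.224]
-18.5 xyz/100 [-0.077  0.01  -1.149] turn [-0.03  -0.237]
-20.3 xyz/100 [-0.062  0.008 -1.209] turn [-0.031 -0.249]
```

{"fn": "move_arm", "kwargs": {"deltas": [[[0,-0.006,0],[-0.01,0,-0.03],1],[[0,-0.012,0],[-0.02,0,-0.06],1],[[0,-0.018,0],[-0.03,0,-0.09],1],[[-0.003,-0.025,0],[-0.04,0.005,-0.12],1]]}}

```text
time: 5.85
tool_pos: [0.5861, 0.0082, 0.1969]
tcp_rot: [0.193, 3.095, -0.003]
wrist_force: [-3.5, 0.1, 5.3]
width: 0.003
```

```bash
python3 -c "
from h import *
s=status.read_state();print(s['tool_pos'],s['wrist_force'])"
```

```text
[0.5860782  0.0081512  0.19691522] [-3.51996966  0.12955947  5.30447805]
```

{"fn": "move_arm", "kwargs": {"deltas": [[[-0.002,-0.013,0],[-0.022,0.002,-0.06],1],[[-0.003,-0.025,0],[-0.043,0.004,-0.12],1],[[-0.005,-0.037,0],[-0.06,0.006,-0.18],1],[[-0.006,-0.05,0],[-0.073,0.007,-0.24],1],[[-0.008,-0.062,0],[-0.083,0.009,-0.3],1],[[-0.01,-0.075,0],[-0.091,0.01,-0.36],1],[[-0.011,-0.087,0],[-0.097,0.01,-0.42],1]]}}

```text
time: 6.72
tool_pos: [0.5764, 0.009, 0.1541]
tcp_rot: [0.184, 2.957, -0.017]
wrist_force: [2.1, 0.4, 5.6]
width: -0.002
```

```bash
python3 -c "
from h import *
snap('scene','s4');s=status.read_state();print(s['tool_pos'],s['wrist_force'])
cv2.imwrite('pics/c4.png',cv2.resize(cv2.imread('pics/s4.png')[110:260,280:430],None,fx=3.7,fy=3.7,interpolation=3))"
```

```text
[0.57494057 0.00900474 0.15272114] [0.96777853 0.28138919 4.12632451]
```

View pics/c4.png

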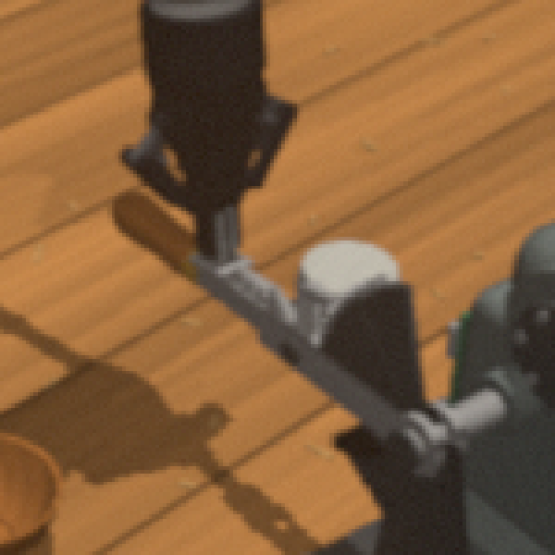

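The lever is about level. The fingertip is on the outer half of the plate, so I continue and drift about 2 mm inward.

{"fn": "move_arm", "kwargs": {"deltas": [[[-0.002,-0.013,0],[0,0,-0.06],1],[[-0.003,-0.025,0],[0.0,0,-0.12],1],[[-0.005,-0.037,0],[0.003,0,-0.18],1],[[-0.006,-0.05,0],[0.006,0,-0.24],1],[[-0.008,-0.062,0],[0.012,-0.001,-0.3],1],[[-0.01,-0.075,0],[0.02,-0.002,-0.36],1],[[-0.011,-0.087,0],[0.028,-0.003,-0.42],1],[[-0.013,-0.1,0],[0.04,-0.004,-0.48],1],[[-0.014,-0.112,0],[0.052,-0.005,-0.54],1]]}}

```text
time: 7.9
tool_pos: [0.5789, 0.0085, 0.0983]
tcp_rot: [0.173, 2.786, -0.032]
wrist_force: [-3.3, -0.2, 5.9]
width: 0.0
```

{"fn": "move_arm", "kwargs": {"deltas": [[[-0.001,-0.007,0],[0.007,0,-0.03],1],[[-0.001,-0.014,0],[0.015,-0.001,-0.06],1],[[-0.001,-0.014,0],[0.015,-0.001,-0.06],1]]}}

```text
time: 8.28
tool_pos: [0.5807, 0.0083, 0.0924]
tcp_rot: [0.173, 2.764, -0.032]
wrist_force: [-4.0, -0.3, 2.6]
width: 0.006
```

{"fn": "move_arm", "kwargs": {"deltas": [[[0,0,0],[0.004,0,-0.02],1],[[0,0,0],[0.008,0,-0.04],1],[[0,0,0],[0.008,0,-0.04],1]]}}

```text
time: 8.65
tool_pos: [0.5819, 0.0083, 0.0903]
tcp_rot: [0.173, 2.764, -0.032]
wrist_force: [-15.0, -0.4, 15.1]
width: 0.003
```

```bash
python3 -c "
from h import *
snap('scene','s5');s=status.read_state();print(s['tool_pos'],s['wrist_force'])
cv2.imwrite('pics/c5.png',cv2.resize(cv2.imread('pics/s5.png')[130:280,280:430],None,fx=3.7,fy=3.7,interpolation=3))"
```

```text
[0.58184957 0.00834708 0.09029364] [-15.87681893  -0.05878192  15.44101185]
```

View pics/c5.png

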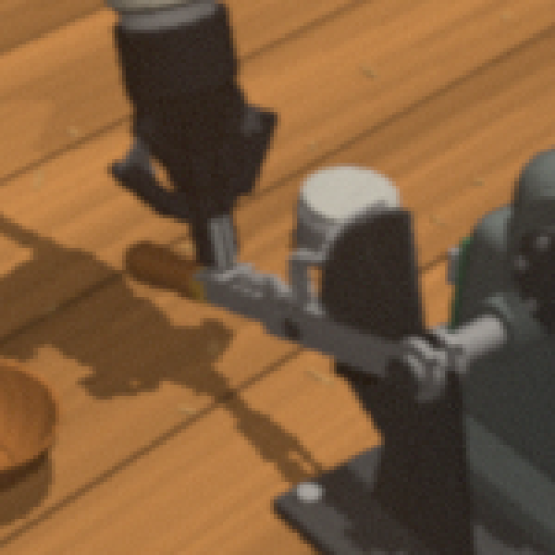

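{"fn": "move_arm", "kwargs": {"deltas": [[[0,0,0],[-0.005,0,-0.01],1],[[0,0,0],[-0.01,0,-0.02],1],[[0,0,0],[-0.01,0,-0.02],1]]}}

```text
time: 9.07
tool_pos: [0.5819, 0.0083, 0.0898]
tcp_rot: [0.173, 2.761, -0.032]
wrist_force: [-18.0, 0.4, 20.8]
width: 0.004
```

```bash
python3 -c "
from h import *
snap('scene','s6');s=status.read_state();print(s['tool_pos'],s['wrist_force'])
for t in('s5','s6'):
  Y=pts(t); p=np.load(t+'.npz')['p'].reshape(-1,3).astype(int)
  m=(Y[:,0]>.46)&(Y[:,0]<.56)&(abs(Y[:,1]-.012)<.03)&(Y[:,2]>.03)&(Y[:,2]<.12)&(p[:,0]-p[:,2]>25)
  for a in(.47,.49,.51,.53):
    q=Y[m&(Y[:,0]>a)&(Y[:,0]<a+.02)]; print(len(q),np.percentile(q[:,2],[50,90]).round(4) if len(q) else '',end=' ')
  print()
"
```

```text
[0.58194425 0.00834586 0.08981378] [-17.676869    -0.08862987  21.38264529]
6 [0.0453 0.0531] 60 [0.0533 0.0589] 62 [0.0597 0.0653] 50 [0.0655 0.0712] 
9 [0.0454 0.0549] 57 [0.054  0.0602] 61 [0.0589 0.0657] 49 [0.0661 0.0722]
```

The lever now resists with about 28 N, and the tip height of 0.090 m matches the height predicted at the bottom stop. Releasing.

{"fn": "move_arm", "kwargs": {"deltas": [[[0,0,0],[-0.01,0,0.02],1],[[0,0,0],[-0.02,0,0.05],1],[[0,0,0],[-0.04,0,0.1],1],[[0,0,0],[-0.06,0,0.15],1],[[0,0,0],[-0.1,0,0.25],1],[[0,0,0],[-0.2,0,0.5],1],[[0,0.1,0],[-0.2,0,0.9],1],[[0,0.2,0],[-0.2,0,1],1],[[0,0.2,0],[-0.2,0,1],1]]}}

```text
time: 10.25
tool_pos: [0.5658, 0.0084, 0.1903]
tcp_rot: [0.181, 3.069, -0.063]
wrist_force: [-0.4, -0.0, -0.8]
width: 0.001
```

{"fn": "move_arm", "kwargs": {"deltas": [[[0,0,0],[-0.3,0.5,0.5],1],[[0,0,0],[-0.5,1,1],1],[[0,0,0],[-0.5,1,1],1],[[0,0,0],[-0.5,1,1],1]]}}

```text
time: 10.75
tool_pos: [0.5122, 0.1092, 0.2888]
tcp_rot: [0.177, 3.071, -0.063]
wrist_force: [0.1, -0.1, -0.3]
width: -0.001
```

```bash
python3 -c "
from h import *
snap('scene','s7');snap('top','t7');s=status.read_state();print(s['tool_pos'],s['wrist_force'],s['time'])
L=np.array([.992,-.125]);pv=np.array([.771,-.015])
for t in('s1','s7'):
  Y=pts(t); h=-(Y[:,:2]-pv)@L; y=(Y[:,:2]-pv)@np.array([.125,.992]); z=Y[:,2]-.14
  for lo,hi in((.17,.21),(.225,.31)):
    m=(h>lo)&(h<hi)&(abs(y)<.008)&(z>-.12); 
    if m.sum()>5:
      b=np.arange(lo,hi,.01); P=[(np.median(h[m&(h>i)&(h<i+.01)]),np.percentile(z[m&(h>i)&(h<i+.01)],85)) for i in b if (m&(h>i)&(h<i+.01)).sum()>3]
      k=np.polyfit(*np.array(P).T,1); print(t,lo,'slope deg',np.degrees(np.arctan(k[0])).round(1),'z at .19',np.polyval(k,.19).round(4))
a=cv2.resize(cv2.imread('pics/s7.png')[130:290,250:430],None,fx=3.5,fy=3.5,interpolation=3)
cv2.imwrite('pics/c7.png',a)"
```

```text
[0.51169614 0.10769577 0.28635332] [ 0.55951669 -0.12085752 -0.29153634] 10.85
s1 0.17 slope deg -18.0 z at .19 0.0819
s1 0.225 slope deg 16.8 z at .19 0.0693
s7 0.17 slope deg -16.6 z at .19 -0.0342
s7 0.225 slope deg -16.4 z at .19 -0.0559
```

View pics/c7.png

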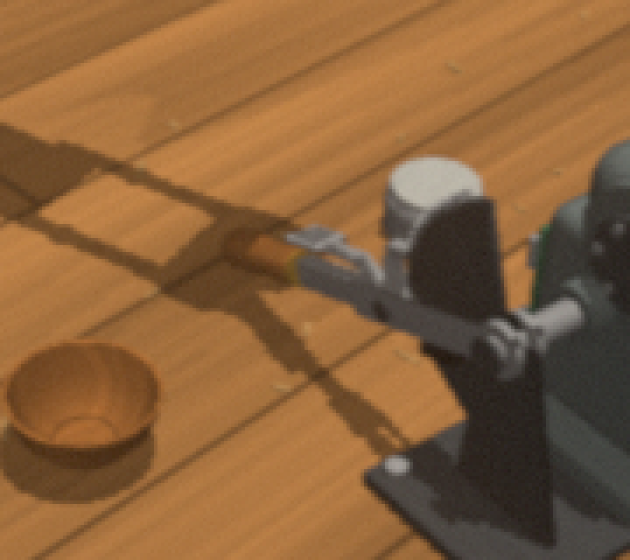

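View pics/t7.png

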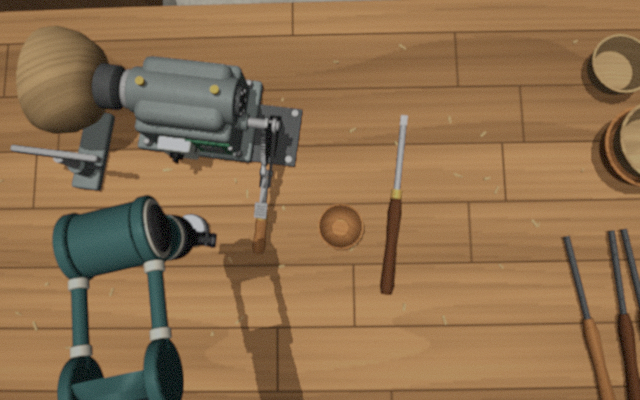

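```bash
python3 -c "
from h import *
pv=np.array([.771,-.015]);L=np.array([.992,-.125])
for t in('s1','t1','s5','s6','s7','t7'):
  Y=pts(t); h=-(Y[:,:2]-pv)@L; y=(Y[:,:2]-pv)@np.array([.125,.992]); z=Y[:,2]-.14; o=[]
  for i in np.arange(.235,.285,.01):
    m=(h>i)&(h<i+.01)&(abs(y)<.012)&(z>-.115)
    if m.sum()<4: continue
    Z=np.percentile(z[m],85); H=np.median(h[m]); o.append(np.degrees(np.arctan2(Z,H)-np.arcsin(.0145/np.hypot(Z,H))))
  print(t,np.round(o,1))
"
```

```text
s1 [15.9 16.1 16.2 16.5 16.3]
t1 [16.7 16.7 16.9 16.9 16.7]
s5 [33.8 36.5 39.2 40.7 44. ]
s6 [33.4 36.3 38.7 40.6 43.9]
s7 [-20.  -19.7 -19.5 -19.3 -19.5]
t7 [-19.5 -19.2 -19.1 -18.7 -18.9]
```

The lever measures -19.5° and -19.1° in the two cameras, and the bottom stop is at -19.4°. Everything else is in place, so I am handing in.

```bash
python3 -c "
from h import *
print(order.finish_job())"
```

```text
the job is handed in; nothing more can be done
None
```

The brake lever is down at its bottom stop, the pawl has sprung back, and the job is handed in at about 11 s of robot time.

I pressed the thumb plate with the shut fingertips and kept it pressed while following the lever's arc down. I then pushed to about 28 N against the stop, released, and moved the arm clear.

- **Lever:** the last pictures put it at about -19.5° (scene camera) and -19.1° (top camera); the stop is at -19.4°. A straight-line slope fit along the grip gave about -16.4° instead. I trusted the height-based angles, because the force and tip height at the stop agreed with them.
- **Pawl:** the thumb plate stands raised off the bar again. I did not measure its angle.
- **Teeth:** the readings taken while the lever moved stayed at about 4 to 6 N downward, so there was no sign of catching on the teeth.
- **Surroundings:** the bowl and the gouge look unmoved in the last top view. The arm partly hides the wax tin there, but the arm never came near it. With the arm clear, the wrist force reads about zero.

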